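# Weigh the little pot from behind the canisters

### The job

The little lidded pot at the back of the round serving board is hemmed in by a tumbler, a canister and a square tin. First clear those three onto the wooden tray, standing upright, and leave the pot where it is; then, with all three on the tray, stand the pot in the middle of the kitchen scale, and after that put the tumbler, the canister and the tin back, each centred on the very coaster it came from, and leave the pot on the scale. Set everything down gently rather than dropping it, tip nothing over, and do not disturb the mug, the bowl or the spoon.

Things in the scene. Friction and masses are not known exactly. Their poses are not given: they have to be found in the camera images.
- pot: Little round mustard-yellow pot with a lid and a steel knob, about 0.25 kg: upright straight side 56 mm in diameter between 6 and 38 mm above its underside, lid top at 46 mm, ball knob (16 mm) on top reaching 62 mm. Stands directly on the board, at its back. Origin: centre of its underside, z up.
- tumbler: Cream ceramic tumbler, open at the top, round, 120 mm tall, 62 mm in diameter at the rim and tapering a little towards the foot, wall 4 mm, about 0.28 kg. Origin: centre of its underside, z up.
- canister: Terracotta-brown round canister with a domed closed top, 130 mm tall, 60 mm in diameter, side straight up to 112 mm, about 0.25 kg. Origin: centre of its underside, z up.
- tin: Square bare-metal tin with a flat lid, 125 mm tall, 56 mm by 56 mm, about 0.25 kg; its x and y axes are square to its side faces. Origin: centre of its underside, z up.
- board: Fixed round dark wooden board, 280 mm in diameter, top at 15 mm. On it three fixed cork coasters, 90 mm in diameter, tops at 19 mm, centred at (-55, 0), (20, 85), (20, -85) mm in its x, y; tumbler, canister and tin start on them, one each, in any arrangement, within 4 mm of the centre. The pot stands at about (45, 0) mm. Origin: centre of its underside on the table, z up.
- tray: Fixed oblong wooden tray, the side area: 300 mm along its x by 130 mm along its y outside, walls 5 mm thick and 16 mm high, flat floor 5 mm above the table. To the left or the right of the board. Room for three things in a row along its x, 90 mm apart. Origin: centre of its underside on the table, z up.
- scale: Fixed black kitchen scale, on the other side of the board: 150 mm square body with a dark round weighing platform 140 mm in diameter whose flat top is 26 mm above the table and does not sink; a tongue with the display points along its -x. Origin: on the table under the centre of the platform, z up.
- mug: Bystander: sand-coloured mug with a handle, 82 mm in diameter, 90 mm tall, loose, beyond the board. Leave alone. Origin: centre of its underside, z up.
- bowl: Bystander: white bowl, 100 mm in diameter, 55 mm tall, loose, beyond the board. Leave alone. Origin: centre of its underside, z up.
- spoon: Bystander: steel spoon 180 mm long lying flat on the table beyond the board, to its left,, loose, along its own x. Leave alone. Origin: under its middle.

How it is judged:
By the outcome, as a careful person would: the job done as asked, in the order asked, and still so for the second after the job is handed in, with the robot touching nothing.
It also fails if it takes over 136 s, if anything falls off the work surface, if the arm or the gripper's body presses on something with over 40 N, if the wrist force passes 120 N, or if a joint passes its speed limit or range.

### The arm

A 7-joint arm with a two-finger parallel gripper is mounted at the origin on the work surface. World frame = base frame: x ahead of the robot, y to its left, z up, the work surface at z = 0. Lengths are in m, angles in degrees, forces in N, time in s.
With the tool pointing down it reaches from about 0.4 to 0.875 m from the base axis. Payload 4.4 kg.
Tool frame: the origin (TCP) lies midway between the tips of the shut fingers; the grasp point (between the pads) lies 19 mm behind it; z points along the fingers, y is the line along which they close (so a half turn about z gives the same grasp; the last joint's range is limited). The gripper opens to 85 mm and grips with 20 to 120 N. Pads are 22 mm wide; open, the fingers measure 114 mm over their backs; the gripper's body (76 mm by 85 mm) begins 54 mm behind the grasp point. The pads swing forward as they close: fully open they stand 13 mm farther back than shut.
Start: joints at [-67.941, 36.005, 2.206, 86.941, -1.547, 57.084, -1.146], TCP at [0.283, 0.585, 0.2] pointing down, gripper open.
Joint ranges: [-175.42, 175.42], [-21.48, 121.26], [-71.46, 75.88], [10.55, 141.38], [-63.04, 243.04], [13.31, 113.54], [-168.57, 168.57]. Speed limits (degrees/s): [147.25, 147.25, 180, 180, 180, 180, 180].

### API

Orientations are given as [roll, pitch, yaw] about the fixed x, y, z axes, in that order (R = Rz(yaw) Ry(pitch) Rx(roll)).
In Python, from station import arm gives the robot as it stands. The module is installed in compiled form; this text tells all that it offers.
- The arm moves only by the tool play_rows, never from a script. Its argument "commands" is text: rows parted by semicolons, each of 7 numbers parted by spaces: the turn, a rotation vector about the tool's x, y, z in degrees, then the shift along the tool's x, y, z in m, then the opening, from 0 (shut) to 1 (fully open). In form: wx wy wz dx dy dz hand; .... A call has 1 to 8 rows; each row is the pose to reach, as a shift and turn from the pose commanded when the call began, along the tool's axes at that moment; what a row does not reach only later rows make up. A row lasts 1/10 s, in which the tool goes at most 50 mm and 8.59 degrees, less where a joint would pass 70% of its speed; a pose out of reach is approached as far as the arm can. A call with a gripper value outside its range is refused whole. The fingers move at their own pace and stop on an object; the grip force is fixed at half the most. Time passes only in rows, so rows that repeat a pose let the fingers close. It gives the time, the measured TCP pose, the force, the opening and the grip force at its end, in the units of the state.
- arm.read_state(): the state, without advancing time (a new reading comes with each control period).
- arm.get_image(name): name is "scene" or "side" or "wrist"; returns a dict with "frame" (400x640x3 uint8, red, green, blue), "z_map" (400x640 float32, m along the optical axis (not along the pixel's ray), 0 where there is no reading), "fovy" (degrees; the focal length in pixels is half the picture's height over the tangent of half this angle, whatever the lens; pixels are square), "cx", "cy" (the principal point, pixels), "view" (4x4, takes a point from world to camera coordinates); the wrist camera has in their place "tool_from_camera" (4x4, takes a point from camera to tool coordinates, whose origin is the TCP and whose axes are the flange's). Camera axes: x right, y down, z forward; pixel columns grow to the right and rows downward; lengths in m; the calibration is good to about 2 mm. A picture is of the moment at which its call begins: read the wrist's pose just before it.
- arm.sign_off(): hands the job in; it is judged then, once.
The state is a dict: "time_s": time; "joints": joint angles; "joint_vel": joint speeds; "joint_torque": joint torques, N m; "eef_pos": TCP position; "eef_rot": TCP orientation; "force": force on the tool from outside, world axes, zero at the start; "torque": the same for the moment, N m; "width": opening from 0.0 (shut) to 1.0 (fully open); "grasp_force": force on a finger pad.
Only numpy, scipy, OpenCV 4.12 (cv2) and the standard library are available. Lean on these libraries where they do the work, as an engineer would, in place of code of your own. Each camera call takes 0.05 s, during which the arm holds its last target. There are 200 camera calls.

## Working session

There is one attempt and no reset: what is moved stays moved. The work goes in short steps, Python scripts to look and compute and a tool call to move; the robot and the scene stay as the last step left them, time stands still between calls to the robot, and variables do not carry over. Pictures are saved under pics/ and viewed, at most 14 in all, crops included, and the job is handed in when it is done.

Besides the shell and the picture viewer there is one more tool, called after "Request:" by a JSON object that holds its "api" and its "payload". play_rows: Moves the arm, as the interface text tells. Its arguments: {"type":"object","properties":{"commands":{"type":"string"}},"required":["commands"]}

```bash
mkdir -p pics; cat > h.py <<'E'
import numpy as np,cv2
from station import arm
from scipy.spatial.transform import Rotation as R
def cloud(n):
    st=arm.read_state(); d=arm.get_image(n)
    z=d["z_map"]; h,w=z.shape; f=h/2/np.tan(np.radians(d["fovy"])/2)
    u,v=np.meshgrid(np.arange(w),np.arange(h))
    P=np.stack([(u-d["cx"])/f*z,(v-d["cy"])/f*z,z],-1)
    if "view" in d: T=np.linalg.inv(d["view"])
    else:
        T=np.eye(4);T[:3,:3]=R.from_euler('xyz',st["eef_rot"],degrees=True).as_matrix();T[:3,3]=st["eef_pos"];T=T@d["tool_from_camera"]
    W=P@T[:3,:3].T+T[:3,3]; W[z<=0]=np.nan
    return d["frame"],W,T
def save(n,img): cv2.imwrite("pics/"+n,img[...,::-1])
E
python3 - <<'E'
from h import *
print(arm.read_state())
for n in("scene","side"):
    f,W,T=cloud(n); save(n+"0.png",f); np.save(n+".npy",W); print(n,T[:3,3],T[:3,2])
E
```

```text
{'time_s': 0.0, 'joints': array([-67.93998222,  36.06154931,   2.20054287,  86.99796489,
        -1.54600811,  57.08213441,  -1.14479849]), 'joint_vel': array([-0.04226664, -0.00135154, -0.04422796, -0.00742148,  0.02589403,
        0.01392714,  0.0334033 ]), 'joint_torque': array([-8.92767857e-04, -5.63415956e+01,  1.22587860e+00, -1.93449390e+01,
        1.10856449e-02,  1.06452475e-02, -9.05932183e-06]), 'eef_pos': array([0.28286377, 0.58444708, 0.19934774]), 'eef_rot': array([-1.79887986e+02,  1.28288574e-03,  1.54173161e+02]), 'force': array([0.86713171, 0.91327558, 0.23653328]), 'torque': array([-0.04612369, -0.05298187, -0.0010529 ]), 'grasp_force': 0.0, 'width': 0.996845924579603}
scene [1.21385861 0.60118852 0.79961281] [-0.5285025  -0.5271585  -0.66542395]
side [0.11716533 0.53282931 0.51081353] [ 0.58284661 -0.62670169 -0.51723768]
```

View pics/scene0.png

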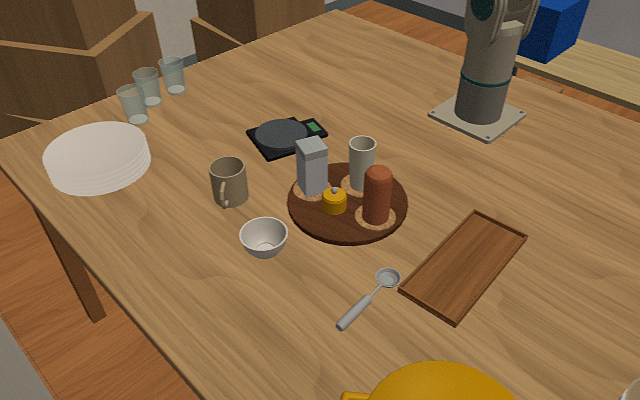

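View pics/side0.png

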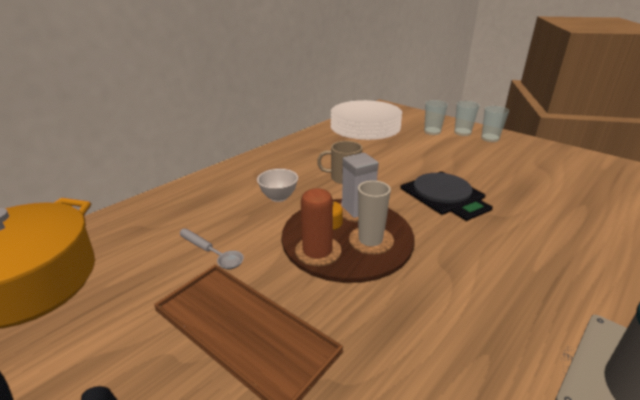

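Both views show it: tumbler on the front coaster, canister left, tin right, pot behind; tray on the left and scale on the right. Next I measure from the clouds.

```bash
cat > m.py <<'E'
from h import *
from scipy.optimize import least_squares
def circ(p,r=None):
    c=p.mean(0)
    if r is None:
        s=least_squares(lambda q:np.hypot(*(p-q[:2]).T)-q[2],[*c,.05],loss='soft_l1',f_scale=.002)
    else: s=least_squares(lambda q:np.hypot(*(p-q[:2]).T)-r,c,loss='soft_l1',f_scale=.002)
    return s.x.round(4),float(np.sqrt(np.mean(s.fun**2)).round(4)),len(p)
def poly(W,px):
    m=np.zeros(W.shape[:2],np.uint8); cv2.fillPoly(m,[np.array(px)],1); q=W[m>0]; return q[~np.isnan(q[:,0])]
E
python3 - <<'E'
from m import *
S=np.load("scene.npy");D=np.load("side.npy")
def sl(q,a,b): return q[(q[:,2]>a)&(q[:,2]<b),:2]
pix={"canS":(S,[(362,160),(395,160),(395,226),(362,226)]),"canD":(D,[(300,188),(333,188),(333,260),(300,260)])}
for k,(W,p) in pix.items():
    q=poly(W,p); print(k,np.nanmax(q[:,2]),circ(sl(q,.05,.125),.03))
for k,W,p in(("tumS",S,[(346,132),(378,132),(378,160),(346,160)]),("tumD",D,[(355,180),(392,180),(392,215),(355,215)])):
    q=poly(W,p); print(k,np.nanmax(q[:,2]),circ(sl(q,.132,.142),.031))
for k,W,p in(("tinS",S,[(294,134),(330,134),(330,165),(294,165)]),("tinD",D,[(340,148),(380,148),(380,180),(340,180)])):
    q=poly(W,p); z=sl(q,.138,.150).astype(np.float32); print(k,np.nanmax(q[:,2]),cv2.minAreaRect(z),len(z))
for k,W,p in(("potS",S,[(320,186),(349,186),(349,215),(320,215)]),):
    q=poly(W,p); print(k,np.nanmax(q[:,2]),"side",circ(sl(q,.025,.05),.028),"knob",sl(q,.068,.08).mean(0))
for k,W,p in(("scS",S,[(240,110),(330,110),(330,160),(240,160)]),("scD",D,[(400,165),(495,165),(495,220),(400,220)])):
    q=poly(W,p); z=sl(q,.022,.03); print(k,np.nanmax(q[:,2]),circ(z),cv2.minAreaRect(z.astype(np.float32)))
    z=sl(q,.008,.03).astype(np.float32);print(cv2.minAreaRect(z))
for k,W,p in(("trS",S,[(395,290),(475,205),(532,235),(455,328)]),("trD",D,[(150,305),(215,262),(345,348),(285,399),(260,399)])):
    q=poly(W,p); z=sl(q,.010,.022).astype(np.float32); print(k,np.nanmax(q[:,2]),cv2.minAreaRect(z),len(z), "floor",np.median(q[:,2]))
for k,W,p in(("bdS",S,[(280,150),(415,150),(415,245),(280,245)]),("bdD",D,[(275,190),(420,190),(420,280),(275,280)])):
    q=poly(W,p); z=sl(q,.0115,.0165).astype(np.float32); print(k,cv2.minEnclosingCircle(z),len(z))
E
```

```text
canS 0.1541860118191566 (array([0.5433, 0.0825]), 0.0203, 875)
canD 0.1507587706228361 (array([0.5422, 0.0838]), 0.007, 1053)
tumS 0.14270501333395147 (array([ 0.4873, -0.0127]), 0.0028, 225)
tumD 0.1404218584393962 (array([ 0.4833, -0.0113]), 0.0026, 283)
tinS 0.1496385308264322 ((0.5752471685409546, -0.08460049331188202), (0.062031183391809464, 0.05798954889178276), 70.08113861083984) 460
tinD 0.14634572688812614 ((0.549569308757782, -0.07583310455083847), (0.057158902287483215, 0.1118885800242424), 73.43745422363281) 393
potS 0.07917785817697176 side (array([ 0.5862, -0.0026]), 0.0096, 237) knob [0.5896784  0.00107557]
scS 0.1496385308264322 (array([ 0.483 , -0.3034,  0.0494]), 0.017, 1161) ((0.48095381259918213, -0.3063291311264038), (0.14184224605560303, 0.13553808629512787), 9.204705238342285)
((0.45951464772224426, -0.2946065068244934), (0.1560329794883728, 0.19590581953525543), 73.24139404296875)
scD 0.028545168994352055 (array([ 0.4746, -0.2986,  0.0502]), 0.0169, 1287) ((0.4770286977291107, -0.30094635486602783), (0.136946901679039, 0.14156539738178253), 25.712358474731445)
((0.46864745020866394, -0.24591392278671265), (0.25241315364837646, 0.19254375994205475), 71.41842651367188)
trS 0.0209984921809222 ((0.5076494812965393, 0.2976742088794708), (0.3047183156013489, 0.1311955451965332), 4.102495193481445) 1161 floor 0.006125865385616214
trD 0.018567202001537664 ((0.5066268444061279, 0.2988124489784241), (0.30137428641319275, 0.1353524625301361), 2.5848355293273926) 1744 floor 0.005381614473819019
bdS ((0.5366142988204956, -0.057998210191726685), 0.19432413578033447) 2424
bdD ((0.5635671019554138, -0.055887363851070404), 0.19902241230010986) 3934
```

```bash
cat >> h.py <<'E'
def go(p,yaw=180):
    s=arm.read_state(); R0=R.from_euler('xyz',s["eef_rot"],degrees=True)
    w=(R0.inv()*R.from_euler('xyz',[180,0,yaw],degrees=True)).as_rotvec(degrees=True)
    d=R0.inv().apply(np.array(p)-s["eef_pos"])
    print("pos",s["eef_pos"].round(4),"t",round(s["time_s"],2),"rot",w.round(2),"shift",d.round(4))
E
python3 - <<'E'
from h import *
go([.283,.585,.42],180); go([.42,.0,.42],180)
E
```

```text
pos [0.2829 0.5845 0.1995] t 0.1 rot [-1.000e-01 -2.000e-02 -2.582e+01] shift [ 1.000e-04  1.000e-04 -2.205e-01]
pos [0.2829 0.5845 0.1995] t 0.1 rot [-1.000e-01 -2.000e-02 -2.582e+01] shift [-0.3781 -0.4668 -0.2197]
```

Request:
{"api": "play_rows", "payload": {"commands": "0 0 0 0 0 -0.05 1;0 0 0 0 0 -0.1 1;0 0 0 0 0 -0.15 1;0 0 0 0 0 -0.2 1;0 0 -8 -0.025 -0.03 -0.22 1;0 0 -16 -0.05 -0.06 -0.22 1;-0.1 0 -24 -0.075 -0.09 -0.22 1;-0.1 0 -25.8 -0.1 -0.12 -0.22 1"}}

```text
time_s: 0.9
eef_pos: [0.3209, 0.4318, 0.42]
eef_rot: [179.9, 0.0, -179.8]
force: [-0.2, 0.2, -0.2]
width: 0.997
grasp_force: 0.0
```

```bash
python3 -c "
from h import *
go([.42,.0,.42],180)"
```

```text
pos [0.3209 0.4318 0.42  ] t 0.9 rot [0.07 0.01 0.2 ] shift [-0.0976 -0.4321 -0.0005]
```

Request:
{"api": "play_rows", "payload": {"commands": "0 0 0.2 -0.01 -0.045 0 1;0 0 0.2 -0.02 -0.09 0 1;0 0 0.2 -0.03 -0.135 0 1;0 0 0.2 -0.04 -0.18 0 1;0 0 0.2 -0.05 -0.225 0 1;0 0 0.2 -0.06 -0.27 0 1;0 0 0.2 -0.07 -0.315 0 1;0 0 0.2 -0.08 -0.36 0 1"}}

```text
time_s: 1.7
eef_pos: [0.4004, 0.0715, 0.4196]
eef_rot: [179.9, 0.0, 179.8]
force: [1.0, 0.2, -0.3]
width: 1.002
grasp_force: 0.0
```

Request:
{"api": "play_rows", "payload": {"commands": "0 0 0 -0.01 -0.04 0 1;0 0 0 -0.02 -0.07 0 1;0 0 0 -0.02 -0.07 0 1;0 0 0 -0.02 -0.07 0 1"}}

```text
time_s: 2.1
eef_pos: [0.4202, 0.0032, 0.4193]
eef_rot: [179.9, -0.0, 179.7]
force: [-0.0, 0.9, 0.1]
width: 1.0
grasp_force: 0.0
```

```bash
python3 -c "
from h import *
go([.42,.0,.42],180)
f,W,T=cloud('wrist');save('w1.png',f);np.save('w1.npy',W);print(T[:3,3],T[:3,2])"
```

```text
pos [0.4202 0.0032 0.4193] t 2.1 rot [ 0.12 -0.03 -0.32] shift [ 0.0001 -0.0032 -0.0007]
[0.35477572 0.00171526 0.59351717] [ 2.60591699e-01  8.03592901e-04 -9.65448766e-01]
```

View pics/w1.png

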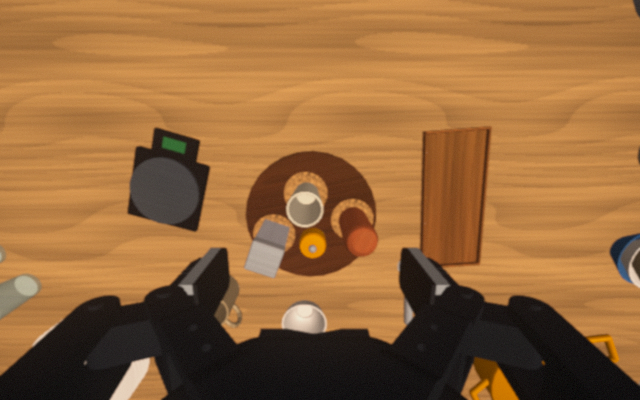

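The wrist view from above shows everything: board centre near (311,213), tray (455,195), scale platform (165,188). I fit contours with plane projection.

```bash
cat >> m.py <<'E'
def rays(n):
    d=arm.get_image(n)  # intrinsics
    h,w=d["z_map"].shape; f=h/2/np.tan(np.radians(d["fovy"])/2); return f,d["cx"],d["cy"]
def onplane(px,K,T,z):
    f,cx,cy=K; px=np.asarray(px,float); v=np.c_[(px[:,0]-cx)/f,(px[:,1]-cy)/f,np.ones(len(px))]@T[:3,:3].T
    return (T[:3,3]+v*((z-T[2,3])/v[:,2])[:,None])[:,:2]
E
python3 - <<'E'
from m import *
f,W,T=cloud("wrist"); K=rays("wrist")
hsv=cv2.cvtColor(f,cv2.COLOR_RGB2HSV); z=W[...,2]
for n,p in dict(board=(311,165),cork=(290,182),table=(230,240),cork2=(345,205),scale=(165,190),body=(200,160),tray=(455,190),trwall=(422,200),can=(352,220)).items(): print(n,hsv[p[1],p[0]],W[p[1],p[0]].round(4))
def sub(x0,y0,x1,y1):
    m=np.zeros(z.shape,bool); m[y0:y1,x0:x1]=1; return m
# board outline: points at board height, outer hull
m=(sub(235,140,390,285)&(hsv[...,2]<95)&(z<.02)).astype(np.uint8)
c=max(cv2.findContours(m,0,1)[0],key=cv2.contourArea)[:,0]; hull=cv2.convexHull(c)[:,0]
P=onplane(c,K,T,.013); q,_,_=circ(P); 
for i in range(3):
    r=np.hypot(*(P-q[:2]).T); P=P[abs(r-q[2])<.004]; q,e,n=circ(P)
print("board",q,e,n)
m=(sub(120,145,215,235)&(z>.021)&(z<.032)); P=W[m][:,:2]; print("scale",cv2.minEnclosingCircle(P.astype(np.float32)),np.median(W[m][:,2]))
mm=(sub(120,120,215,235)&(hsv[...,2]<60)).astype(np.uint8); print("scalebody",cv2.minAreaRect(onplane(cv2.findNonZero(mm)[:,0],K,T,.02).astype(np.float32)))
m=sub(410,115,500,275)&(z>.0105)&(z<.022); print("tray",cv2.minAreaRect(W[m][:,:2].astype(np.float32)))
m=sub(240,215,300,285)&(z>.137)&(z<.152); P=W[m]; print("tin",cv2.minAreaRect(P[:,:2].astype(np.float32)),np.median(P[:,2]))
m=sub(283,175,330,230)&(z>.130)&(z<.147); P=W[m]; print("tum",circ(P[:,:2],.031),np.median(P[:,2]))
m=sub(330,200,385,260)&(z>.145)&(z<.156); P=W[m]; print("can dome",P.mean(0))
m=sub(298,225,328,262)&(z>.055)&(z<.066); P=W[m]; print("pot lid",cv2.minEnclosingCircle(P[:,:2].astype(np.float32)),"knob",W[sub(298,225,328,262)&(z>.072)&(z<.085)].mean(0))
E
```

```text
board [ 10 180 102] [ 0.4275 -0.0021  0.0148]
cork [ 15 168 200] [ 0.4613 -0.0452  0.0202]
table [ 15 156 196] [ 0.5954 -0.184   0.0011]
cork2 [ 15 165 198] [0.5108 0.0685 0.0193]
scale [21 34 75] [ 0.4756 -0.2996  0.026 ]
body [ 15 158 191] [ 0.4179 -0.2316  0.0013]
tray [ 13 188 133] [0.4826 0.3015 0.0067]
trwall [ 11 194  92] [0.5022 0.231  0.0139]
can [  9 196 103] [0.5158 0.0721 0.1045]
board [0.5015 0.0744 0.0478] 0.0018 72
scale ((0.4782319664955139, -0.30418893694877625), 0.07032978534698486) 0.026395068997495885
scalebody ((0.4547085762023926, -0.29220911860466003), (0.14383338391780853, 0.18751803040504456), 73.25538635253906)
tray ((0.5073084831237793, 0.29590728878974915), (0.30050909519195557, 0.13126438856124878), 3.9337751865386963)
tin ((0.5458048582077026, -0.07268873602151871), (0.061364807188510895, 0.1198987290263176), 63.78651428222656) 0.1449109151568551
tum (array([ 0.4837, -0.014 ]), 0.0029, 338) 0.13887542534774755
can dome [0.54142883 0.08179049 0.14837599]
pot lid ((0.5849869847297668, -0.0023379845079034567), 0.027406595647335052) knob [ 0.58420682 -0.00243303  0.07541662]
```

```bash
python3 - <<'E'
from h import *
f=arm.get_image("wrist")["frame"]; save("w2.png",cv2.resize(f[140:285,235:390],None,fx=5,fy=4.1,interpolation=cv2.INTER_CUBIC)[:, :790])
E
```

```text
(no output)
```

View pics/w2.png

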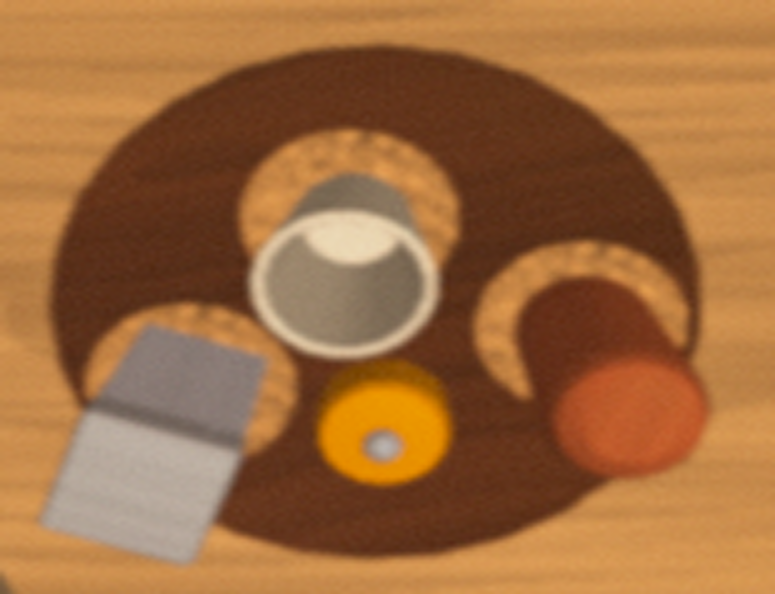

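```bash
python3 - <<'E'
from m import *
f,W,T=cloud("wrist"); K=rays("wrist")
t=lambda L:[((x+.5)/5+235-.5,(y+.5)/4.1+140-.5) for x,y in L]
print("board",circ(onplane(t([(52,300),(700,300),(378,45),(380,556),(150,130),(600,125),(240,70),(510,68),(640,455)]),K,T,.015)))
for n,L in dict(F=[(240,215),(460,215),(350,128),(270,155),(430,155),(253,265)],C=[(475,325),(690,330),(590,240),(505,272),(665,270),(530,400)],T=[(88,385),(298,385),(190,303),(115,335),(270,335),(247,455)]).items(): print(n,circ(onplane(t(L),K,T,.019),.045))
tc=onplane(t([(95,400),(240,447),(192,563),(40,522)]),K,T,.144)
print("tin",tc.round(4),cv2.minAreaRect(tc.astype(np.float32)),tc.mean(0))
z=W[...,2]
print("rim",circ(onplane(t([(251,283),(440,283),(345,211),(345,357)]),K,T,.139)))
lid=onplane(t([(317,425),(452,425),(385,485)]),K,T,.059);print("lid",circ(lid,.028))
dome=onplane(t([(553,415),(708,408),(635,476)]),K,T,.131);print("can@112",circ(dome,.03))
print(np.degrees(np.arctan2(*T[:2,2])))
E
```

```text
board (array([ 0.5385, -0.0042,  0.1381]), 0.0016, 9)
F (array([ 0.4842, -0.0156]), 0.0012, 6)
C (array([0.5424, 0.083 ]), 0.0008, 6)
T (array([ 0.5753, -0.0837]), 0.0009, 6)
tin [[ 0.5329 -0.0983]
 [ 0.554  -0.05  ]
 [ 0.6078 -0.0685]
 [ 0.5882 -0.1206]] ((0.5700928568840027, -0.08409975469112396), (0.055655911564826965, 0.059597212821245193), 69.43917083740234) [ 0.57074161 -0.08435036]
rim (array([ 0.4854, -0.0133,  0.0311]), 0.0003, 4)
lid (array([ 0.5846, -0.0012]), 0.0003, 3)
can@112 (array([0.544 , 0.0852]), 0.0024, 3)
89.61500954538056
```

```bash
python3 -c "
from h import *
go([.543,.0835,.091],180)"
```

```text
pos [0.4203 0.0043 0.4196] t 2.4 rot [ 0.11  0.01 -0.11] shift [-0.1225  0.0788  0.3287]
```

Request:
{"api": "play_rows", "payload": {"commands": "0.1 0 -0.1 -0.03 0.02 0.04 1;0.1 0 -0.1 -0.06 0.04 0.08 1;0.1 0 -0.1 -0.09 0.06 0.11 1;0.1 0 -0.1 -0.122 0.079 0.14 1;0.1 0 -0.1 -0.122 0.079 0.18 1;0.1 0 -0.1 -0.122 0.079 0.21 1;0.1 0 -0.1 -0.122 0.079 0.22 1;0.1 0 -0.1 -0.122 0.079 0.22 1"}}

```text
time_s: 3.2
eef_pos: [0.542, 0.0825, 0.1988]
eef_rot: [-180.0, -0.1, 179.9]
force: [0.3, -0.5, 1.6]
width: 0.997
grasp_force: 0.0
```

```bash
python3 -c "
from h import *
go([.543,.0835,.091],180)
f,W,T=cloud('wrist');save('w3.png',f)"
```

```text
pos [0.542  0.0825 0.1988] t 3.2 rot [-0.03 -0.13 -0.1 ] shift [-0.0013  0.001   0.1078]
```

View pics/w3.png

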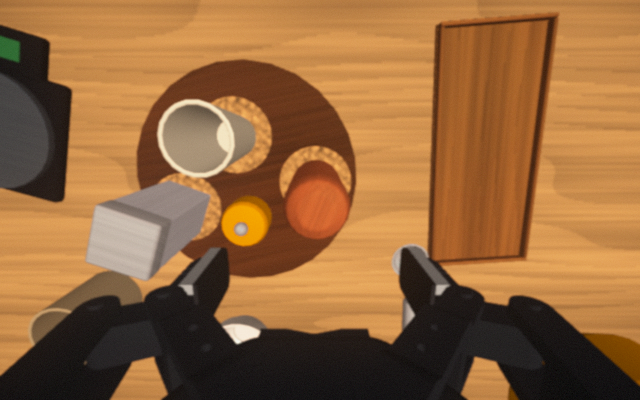

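The canister at (318,205) lies midway between the pads; descending and gripping.

Request:
{"api": "play_rows", "payload": {"commands": "0 0 0 -0.001 0.001 0.03 1;0 0 0 -0.001 0.001 0.06 1;0 0 0 -0.001 0.001 0.09 1;0 0 0 -0.001 0.001 0.108 1;0 0 0 -0.001 0.001 0.108 1;0 0 0 -0.001 0.001 0.108 0;0 0 0 -0.001 0.001 0.108 0;0 0 0 -0.001 0.001 0.108 0"}}

```text
time_s: 4.05
eef_pos: [0.5462, 0.0838, 0.0947]
eef_rot: [179.9, 0.3, 179.9]
force: [-2.2, 0.2, 8.6]
width: 0.659
grasp_force: 61.5
```

Request:
{"api": "play_rows", "payload": {"commands": "0 0 0 0 0 0 0;0 0 0 0 0 0 0;0 0 0 0 0 0 0;0 0 0 0 0 0 0;0 0 0 0 0 0 0;0 0 0 0 0 -0.005 0;0 0 0 0 0 -0.01 0;0 0 0 0 0 -0.01 0"}}

```text
time_s: 4.85
eef_pos: [0.5445, 0.0833, 0.1028]
eef_rot: [180.0, 0.1, 179.9]
force: [0.5, 0.3, -2.6]
width: 0.652
grasp_force: 63.8
```

```bash
python3 -c "
from h import *
go([.597,.303,.077],180)"
```

```text
pos [0.5445 0.0833 0.1028] t 4.85 rot [ 0.01  0.12 -0.13] shift [-0.052   0.2198  0.026 ]
```

Request:
{"api": "play_rows", "payload": {"commands": "0 0 0 0 0 -0.02 0;0 0 0 0 0 -0.04 0;0 0 0 -0.007 0.03 -0.04 0;0 0 0 -0.014 0.06 -0.04 0;0 0 0 -0.021 0.09 -0.04 0;0 0 0 -0.028 0.12 -0.04 0;0 0 0 -0.036 0.15 -0.04 0;0 0 0 -0.043 0.18 -0.04 0"}}

```text
time_s: 5.65
eef_pos: [0.5872, 0.2643, 0.1415]
eef_rot: [-180.0, -0.0, 179.9]
force: [0.4, -0.2, -2.6]
width: 0.651
grasp_force: 64.7
```

Request:
{"api": "play_rows", "payload": {"commands": "0 0 0 -0.005 0.025 0.01 0;0 0 0 -0.009 0.04 0.025 0;0 0 0 -0.009 0.04 0.04 0;0 0 0 -0.009 0.04 0.055 0;0 0 0 -0.009 0.04 0.06 0;0 0 0 -0.009 0.04 0.06 0;0 0 0 -0.009 0.04 0.06 0;0 0 0 -0.009 0.04 0.06 0"}}

```text
time_s: 6.45
eef_pos: [0.5965, 0.3021, 0.0819]
eef_rot: [-180.0, 0.0, 179.8]
force: [0.2, 0.4, -2.7]
width: 0.651
grasp_force: 64.7
```

```bash
python3 -c "
from h import *
go([.597,.303,.078],180)"
```

```text
pos [0.5965 0.3021 0.0819] t 6.45 rot [-0.03  0.02 -0.2 ] shift [-0.0005  0.0009  0.0039]
```

Request:
{"api": "play_rows", "payload": {"commands": "0 0 0 0 0.001 0.001 0;0 0 0 0 0.001 0.002 0;0 0 0 0 0.001 0.003 0;0 0 0 0 0.001 0.003 0;0 0 0 0 0.001 0.003 0"}}

```text
time_s: 6.95
eef_pos: [0.5973, 0.3039, 0.0808]
eef_rot: [180.0, 0.1, 179.9]
force: [-2.1, -1.5, 9.2]
width: 0.652
grasp_force: 66.3
```

Request:
{"api": "play_rows", "payload": {"commands": "0 0 0 0 0 0.0005 0;0 0 0 0 0 0.001 0;0 0 0 0 0 0.001 0"}}

```text
time_s: 7.25
eef_pos: [0.5976, 0.304, 0.0808]
eef_rot: [180.0, 0.2, 179.9]
force: [-2.3, -2.2, 12.9]
width: 0.65
grasp_force: 67.0
```

Request:
{"api": "play_rows", "payload": {"commands": "0 0 0 0 0 0.0005 0;0 0 0 0 0 0.001 0;0 0 0 0 0 0.001 0"}}

```text
time_s: 7.55
eef_pos: [0.598, 0.304, 0.0808]
eef_rot: [179.9, 0.2, 179.9]
force: [-3.5, -1.7, 18.5]
width: 0.652
grasp_force: 67.7
```

Request:
{"api": "play_rows", "payload": {"commands": "0 0 0 0 0 -0.001 0;0 0 0 0 0 -0.003 0;0 0 0 0 0 -0.003 0;0 0 0 0 0 -0.003 1;0 0 0 0 0 -0.003 1;0 0 0 0 0 -0.003 1;0 0 0 0 0 -0.003 1"}}

```text
time_s: 8.25
eef_pos: [0.5962, 0.3042, 0.0794]
eef_rot: [-180.0, -0.0, 179.9]
force: [-0.5, -0.6, 0.6]
width: 1.001
grasp_force: 0.0
```

Request:
{"api": "play_rows", "payload": {"commands": "0 0 0 0 0 -0.03 1;0 0 0 0 0 -0.06 1;0 0 0 0 0 -0.1 1;0 0 0 0.02 -0.04 -0.13 1;0 0 0 0.04 -0.08 -0.13 1;0 0 0 0.06 -0.13 -0.13 1;0 0 0 0.08 -0.18 -0.13 1;0 0 0 0.095 -0.22 -0.13 1"}}

```text
time_s: 9.05
eef_pos: [0.5, 0.0832, 0.21]
eef_rot: [180.0, 0.1, 179.9]
force: [0.8, -0.4, 0.6]
width: 0.999
grasp_force: 0.0
```

```bash
python3 -c "
from h import *
go([.485,-.0135,.093],180)"
```

```text
pos [0.5    0.0832 0.21  ] t 9.05 rot [ 0.01  0.05 -0.1 ] shift [ 0.0149 -0.0968  0.117 ]
```

Request:
{"api": "play_rows", "payload": {"commands": "0 0 0 0.005 -0.04 0 1;0 0 0 0.01 -0.08 0 1;0 0 0 0.015 -0.096 0.01 1;0 0 0 0.015 -0.096 0.02 1;0 0 0 0.015 -0.096 0.03 1;0 0 0 0.015 -0.096 0.03 1"}}

```text
time_s: 9.65
eef_pos: [0.485, -0.0094, 0.1782]
eef_rot: [180.0, -0.1, -180.0]
force: [-0.2, 0.7, 0.6]
width: 1.002
grasp_force: 0.0
```

```bash
python3 -c "
from h import *
go([.485,-.0135,.093],180)
f,W,T=cloud('wrist');save('w4.png',f)"
```

```text
pos [ 0.485  -0.0094  0.1782] t 9.65 rot [ 0.04 -0.15  0.01] shift [-0.0002 -0.0042  0.0852]
```

View pics/w4.png

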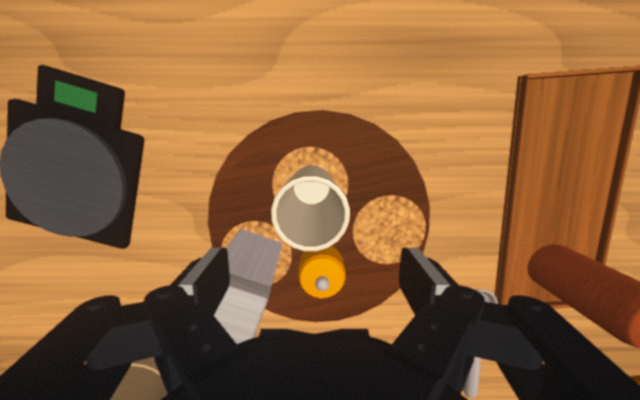

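The canister stands on the tray, and the tumbler at (311,213) is about 4 mm left of the hand's centre, as computed. Gripping.

Request:
{"api": "play_rows", "payload": {"commands": "0 0 0 0 -0.004 0.03 1;0 0 0 0 -0.004 0.06 1;0 0 0 0 -0.004 0.083 1;0 0 0 0 -0.004 0.083 1;0 0 0 0 -0.004 0.083 1;0 0 0 0 -0.004 0.082 0;0 0 0 0 -0.004 0.08 0;0 0 0 0 -0.004 0.079 0"}}

```text
time_s: 10.5
eef_pos: [0.4868, -0.0148, 0.1021]
eef_rot: [180.0, 0.2, 179.9]
force: [0.0, -0.3, -3.2]
width: 0.669
grasp_force: 64.2
```

Request:
{"api": "play_rows", "payload": {"commands": "0 0 0 0 0 0 0;0 0 0 0 0 0 0;0 0 0 0 0 0 0"}}

```text
time_s: 10.8
eef_pos: [0.487, -0.0148, 0.1019]
eef_rot: [180.0, 0.2, 179.9]
force: [-0.1, 1.9, 8.2]
width: 0.66
grasp_force: 65.9
```

```bash
python3 -c "
from h import *
go([.4175,.291,.13],180)"
```

```text
pos [ 0.487  -0.0148  0.1019] t 10.8 rot [ 0.04  0.17 -0.11] shift [ 0.07    0.3056 -0.0281]
```

Request:
{"api": "play_rows", "payload": {"commands": "0 0 0 0 0 -0.015 0;0 0 0 0 0 -0.035 0;0 0 0 0 0 -0.05 0;0 0 0 0.01 0.03 -0.05 0;0 0 0 0.02 0.065 -0.05 0;0 0 0 0.03 0.1 -0.05 0;0 0 0 0.04 0.135 -0.05 0;0 0 0 0.045 0.17 -0.05 0"}}

```text
time_s: 11.6
eef_pos: [0.4393, 0.1557, 0.1505]
eef_rot: [-180.0, -0.1, 179.9]
force: [0.3, -0.1, -3.8]
width: 0.663
grasp_force: 64.6
```

Request:
{"api": "play_rows", "payload": {"commands": "0 0 0 0.01 0.035 0 0;0 0 0 0.017 0.07 0 0;0 0 0 0.024 0.105 0 0;0 0 0 0.024 0.125 0.01 0;0 0 0 0.024 0.136 0.025 0;0 0 0 0.024 0.136 0.045 0;0 0 0 0.024 0.136 0.055 0;0 0 0 0.024 0.136 0.055 0"}}

```text
time_s: 12.4
eef_pos: [0.4165, 0.2891, 0.094]
eef_rot: [-179.8, -0.2, 179.8]
force: [-0.1, -0.3, -3.4]
width: 0.663
grasp_force: 65.0
```

Request:
{"api": "play_rows", "payload": {"commands": "0 0 0 0 0 0 0;0 0 0 0 0 0 0"}}

```text
time_s: 12.6
eef_pos: [0.4183, 0.2907, 0.0964]
eef_rot: [180.0, 0.1, 179.8]
force: [0.8, -0.8, -3.5]
width: 0.667
grasp_force: 65.0
```

```bash
python3 -c "
from h import *
go([.4175,.291,.0879],180)"
```

```text
pos [0.4183 0.2907 0.0964] t 12.6 rot [ 0.03  0.09 -0.19] shift [0.0008 0.0003 0.0085]
```

Request:
{"api": "play_rows", "payload": {"commands": "0 0 0 0.001 0 0.003 0;0 0 0 0.001 0 0.005 0;0 0 0 0.001 0 0.007 0;0 0 0 0.001 0 0.0075 0;0 0 0 0.001 0 0.0075 0"}}

```text
time_s: 13.1
eef_pos: [0.4166, 0.291, 0.0882]
eef_rot: [-180.0, 0.0, 179.9]
force: [-0.1, 0.5, -4.0]
width: 0.663
grasp_force: 65.1
```

Request:
{"api": "play_rows", "payload": {"commands": "0 0 0 0 0 0.0005 0;0 0 0 0 0 0.001 0;0 0 0 0 0 0.001 0"}}

```text
time_s: 13.4
eef_pos: [0.4172, 0.2912, 0.088]
eef_rot: [180.0, 0.1, 179.9]
force: [0.9, -0.8, 4.3]
width: 0.663
grasp_force: 67.5
```

Request:
{"api": "play_rows", "payload": {"commands": "0 0 0 0 0 0 1;0 0 0 0 0 0 1;0 0 0 0 0 0 1;0 0 0 0 0 0 1;0 0 0 0 0 -0.03 1;0 0 0 0 0 -0.07 1;0 0 0 0 0 -0.11 1;0 0 0 0 0 -0.13 1"}}

```text
time_s: 14.2
eef_pos: [0.4178, 0.2916, 0.2204]
eef_rot: [179.8, 0.2, 179.9]
force: [1.1, 0.8, 0.1]
width: 1.0
grasp_force: 0.0
```

Request:
{"api": "play_rows", "payload": {"commands": "0 0 0 -0.02 -0.04 0 1;0 0 0 -0.04 -0.085 0 1;0 0 0 -0.06 -0.13 0 1;0 0 0 -0.08 -0.175 0 1;0 0 7 -0.1 -0.22 0 1;0 0 14 -0.12 -0.265 0 1;0 0 21 -0.14 -0.31 0 1;0 0 21 -0.155 -0.355 0 1"}}

```text
time_s: 15.0
eef_pos: [0.5716, -0.0661, 0.2172]
eef_rot: [-180.0, 0.0, 158.7]
force: [-0.1, 0.3, -0.8]
width: 0.997
grasp_force: 0.0
```

Request:
{"api": "play_rows", "payload": {"commands": "0 0 0 0 0 0 1;0 0 0 0 0 0 1"}}

```text
time_s: 15.2
eef_pos: [0.5703, -0.0658, 0.2169]
eef_rot: [-180.0, -0.0, 158.7]
force: [-0.6, 0.3, -0.0]
width: 1.006
grasp_force: 0.0
```

```bash
python3 -c "
from m import *
go([.572,-.0843,.095],159)
f,W,T=cloud('wrist');save('w5.png',f);K=rays('wrist');np.savez('w5.npz',f=f,W=W,T=T,K=K)"
```

```text
pos [ 0.5703 -0.0658  0.2169] t 15.2 rot [-0.01 -0.02 -0.3 ] shift [-0.0083 -0.0166  0.1219]
```

View pics/w5.png

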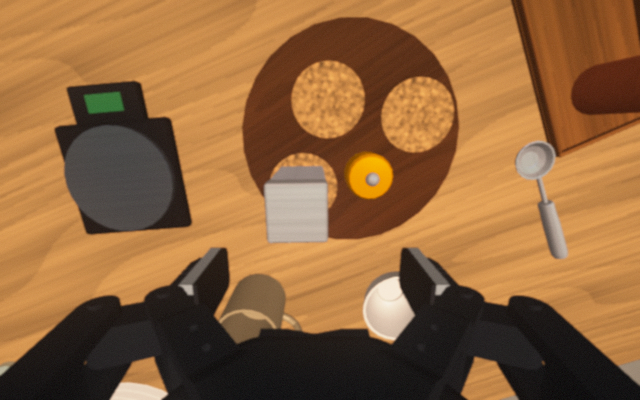

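The tin's top (corners about (265,184), (327,180), (328,241), (268,243)) is square to the fingers; two coasters are empty. Checking positions, including coasters.

```bash
python3 - <<'E'
from m import *
q=np.load('w5.npz'); T=q['T'];K=q['K']
t=onplane([(265,184),(327,180),(328,241),(268,243)],K,T,.144); print("tin",t.mean(0),cv2.minAreaRect(t.astype(np.float32)))
for n,L in dict(F=[(291,98),(365,98),(328,60),(328,139)],C=[(381,115),(455,115),(417,76),(417,153)]).items(): print(n,circ(onplane(L,K,T,.019)))
print("board",circ(onplane([(243,128),(459,128),(350,17),(350,239)],K,T,.015)))
print("knob",onplane([(372,180)],K,T,.07),"lid",circ(onplane([(345,175),(393,175),(371,198)],K,T,.055),.028))
print("scale",circ(onplane([(65,178),(173,178),(119,125),(119,231)],K,T,.026)))
E
```

```text
tin [ 0.57319556 -0.08465337] ((0.5727077722549438, -0.08481989800930023), (0.05606675520539284, 0.05801057443022728), 70.26988220214844)
F (array([ 0.4858, -0.0153,  0.0458]), 0.0001, 4)
C (array([0.5431, 0.0833, 0.0462]), 0.0, 4)
board (array([ 0.5395, -0.004 ,  0.1385]), 0.0002, 4)
knob [[ 0.58720903 -0.00230217]] lid (array([ 0.5842, -0.002 ]), 0.0005, 3)
scale (array([ 0.4792, -0.3028,  0.0704]), 0.0003, 4)
```

Request:
{"api": "play_rows", "payload": {"commands": "0 0 -0.7 -0.004 -0.009 0.02 1;0 0 -0.7 -0.008 -0.017 0.03 1;0 0 -0.7 -0.008 -0.017 0.04 1;0 0 -0.7 -0.008 -0.017 0.07 1;0 0 -0.7 -0.008 -0.017 0.1 1;0 0 -0.7 -0.008 -0.017 0.121 1;0 0 -0.7 -0.008 -0.017 0.121 1;0 0 -0.7 -0.008 -0.017 0.121 1"}}

```text
time_s: 16.1
eef_pos: [0.5722, -0.0827, 0.0965]
eef_rot: [180.0, 0.0, 159.6]
force: [-0.4, -0.8, 0.3]
width: 0.997
grasp_force: 0.0
```

Request:
{"api": "play_rows", "payload": {"commands": "0 0 0 0 0 -0.001 0;0 0 0 0 0 -0.003 0;0 0 0 0 0 -0.004 0;0 0 0 0 0 -0.004 0;0 0 0 0 0 -0.004 0"}}

```text
time_s: 16.6
eef_pos: [0.5729, -0.0834, 0.1016]
eef_rot: [180.0, 0.1, 159.6]
force: [0.1, -0.4, 6.3]
width: 0.634
grasp_force: 64.5
```

```bash
python3 -c "
from h import *
go([.507,.297,.15],180)"
```

```text
pos [ 0.5729 -0.0834  0.1016] t 16.6 rot [ 2.000e-02  1.500e-01 -2.044e+01] shift [ 0.1945  0.3335 -0.0487]
```

Request:
{"api": "play_rows", "payload": {"commands": "0 0 0 0 0 -0.015 0;0 0 0 0 0 -0.035 0;0 0 0 0 0 -0.06 0;0 0 0 0 0 -0.085 0;0 0 0 0.01 0.02 -0.085 0;0 0 0 0.03 0.05 -0.085 0;0 0 0 0.05 0.085 -0.085 0;0 0 0 0.07 0.12 -0.085 0"}}

```text
time_s: 17.4
eef_pos: [0.5473, 0.055, 0.185]
eef_rot: [-180.0, -0.0, 159.5]
force: [0.4, -0.7, -3.0]
width: 0.633
grasp_force: 64.4
```

Request:
{"api": "play_rows", "payload": {"commands": "0 0 -3 0.02 0.035 0 0;0 0 -6 0.04 0.07 0 0;0 0 -10 0.06 0.105 0 0;0 0 -14 0.08 0.14 0 0;0 0 -18 0.1 0.175 0 0;0 0 -20.4 0.115 0.2 0.01 0;0 0 -20.4 0.125 0.213 0.03 0;0 0 -20.4 0.125 0.213 0.05 0"}}

```text
time_s: 18.2
eef_pos: [0.5034, 0.3014, 0.1343]
eef_rot: [179.9, -0.1, -179.7]
force: [0.3, -0.5, -3.1]
width: 0.634
grasp_force: 64.4
```

Request:
{"api": "play_rows", "payload": {"commands": "0 0 0 0 0 0.01 0;0 0 0 0 0 0.01 0;0 0 0 0 0 0.01 0"}}

```text
time_s: 18.5
eef_pos: [0.5061, 0.2962, 0.1256]
eef_rot: [-180.0, 0.0, 179.9]
force: [0.6, 0.2, -2.9]
width: 0.635
grasp_force: 64.3
```

```bash
python3 -c "
from h import *
go([.507,.297,.0876],180)"
```

```text
pos [0.5061 0.2962 0.1256] t 18.5 rot [-0.02  0.05 -0.11] shift [-0.0009  0.0008  0.038 ]
```

Request:
{"api": "play_rows", "payload": {"commands": "0 0 0 -0.001 0.001 0.01 0;0 0 0 -0.001 0.001 0.02 0;0 0 0 -0.001 0.001 0.03 0;0 0 0 -0.001 0.001 0.034 0;0 0 0 -0.001 0.001 0.0365 0;0 0 0 -0.001 0.001 0.0365 0;0 0 0 -0.001 0.001 0.0365 0"}}

```text
time_s: 19.2
eef_pos: [0.5068, 0.298, 0.0889]
eef_rot: [180.0, 0.0, 180.0]
force: [0.3, 0.2, -3.0]
width: 0.634
grasp_force: 64.4
```

Request:
{"api": "play_rows", "payload": {"commands": "0 0 0 0 0 0.001 0;0 0 0 0 0 0.0015 0;0 0 0 0 0 0.0015 0"}}

```text
time_s: 19.5
eef_pos: [0.5068, 0.2981, 0.0877]
eef_rot: [180.0, 0.1, 180.0]
force: [-0.8, -0.9, -0.1]
width: 0.631
grasp_force: 64.6
```

Request:
{"api": "play_rows", "payload": {"commands": "0 0 0 0 0 0.0005 0;0 0 0 0 0 0.0005 1;0 0 0 0 0 0.0005 1;0 0 0 0 0 0.0005 1;0 0 0 0 0 0.0005 1;0 0 0 0 0 -0.04 1;0 0 0 0 0 -0.08 1;0 0 0 0 0 -0.12 1"}}

```text
time_s: 20.3
eef_pos: [0.5063, 0.2977, 0.2084]
eef_rot: [-180.0, -0.0, 180.0]
force: [1.3, 0.8, 0.5]
width: 1.002
grasp_force: 0.0
```

Request:
{"api": "play_rows", "payload": {"commands": "0 0 0 -0.015 -0.045 0 1;0 0 0 -0.025 -0.09 0 1;0 0 0 -0.035 -0.135 0 1;0 0 0 -0.05 -0.18 0.02 1;0 0 0 -0.065 -0.225 0.04 1;0 0 0 -0.078 -0.26 0.06 1;0 0 0 -0.078 -0.29 0.08 1;0 0 0 -0.078 -0.3 0.09 1"}}

```text
time_s: 21.1
eef_pos: [0.5832, -0.007, 0.1157]
eef_rot: [-179.9, -0.1, 179.6]
force: [-0.4, 0.0, 0.3]
width: 1.0
grasp_force: 0.0
```

Request:
{"api": "play_rows", "payload": {"commands": "0 0 0 0 0 0 1;0 0 0 0 0 0 1"}}

```text
time_s: 21.3
eef_pos: [0.5846, -0.0, 0.1176]
eef_rot: [179.9, 0.0, -179.9]
force: [-0.3, 1.0, -0.5]
width: 0.998
grasp_force: 0.0
```

```bash
python3 -c "
from h import *
go([.585,-.002,.019],180)
f,W,T=cloud('wrist');save('w6.png',f)"
```

```text
pos [ 0.5846 -0.      0.1176] t 21.3 rot [0.08 0.04 0.06] shift [-0.0003 -0.0021  0.0986]
```

View pics/w6.png

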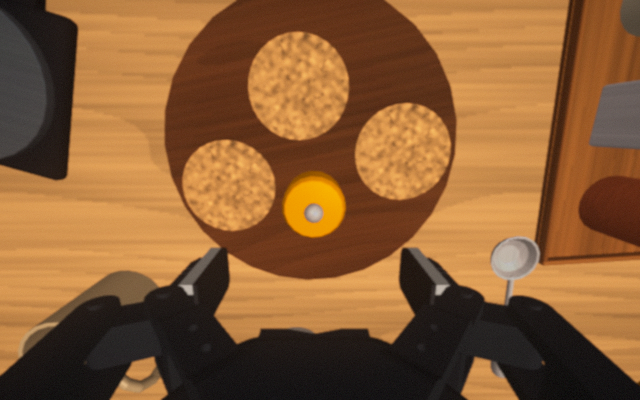

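The pot sits centred at (314,205) between the fingers, and all three coasters are clear. I'll save a coaster fix and grip it.

Request:
{"api": "play_rows", "payload": {"commands": "0 0 0 0 -0.002 0.03 1;0 0 0 0 -0.002 0.06 1;0 0 0 0 -0.002 0.08 1;0 0 0 0 -0.002 0.096 1;0 0 0 0 -0.002 0.097 1;0 0 0 0 -0.002 0.097 1;0 0 0 0 -0.002 0.097 1"}}

```text
time_s: 22.05
eef_pos: [0.5856, -0.0032, 0.0217]
eef_rot: [180.0, 0.2, -180.0]
force: [-0.2, -0.5, 0.7]
width: 1.002
grasp_force: 0.0
```

Request:
{"api": "play_rows", "payload": {"commands": "0 0 0 0 0 -0.001 0;0 0 0 0 0 -0.002 0;0 0 0 0 0 -0.003 0;0 0 0 0 0 -0.003 0;0 0 0 0 0 -0.003 0"}}

```text
time_s: 22.55
eef_pos: [0.5895, -0.0023, 0.0295]
eef_rot: [179.8, 0.6, 180.0]
force: [-6.3, 7.8, 42.9]
width: 0.152
grasp_force: 62.5
```

```bash
python3 -c "
from h import *
go([.479,-.303,.15],180)"
```

```text
pos [ 0.5895 -0.0023  0.0295] t 22.55 rot [ 0.2   0.61 -0.03] shift [ 0.109  -0.3004 -0.1227]
```

The opening of 0.15 is wrong for the pot; looking before doing anything.

```bash
python3 -c "
from h import *
f,W,T=cloud('scene');g,W2,_=cloud('side');h,_,_=cloud('wrist')
a=cv2.resize(f[120:270,220:420],(400,300));b=cv2.resize(g[150:300,270:470],(400,300));c=cv2.resize(h,(480,300))
save('c7.png',np.vstack([np.hstack([a,b]),np.hstack([c,np.zeros((300,320,3),np.uint8)])]))
np.savez('w7.npz',f=f,W=W)"
```

```text
(no output)
```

View pics/c7.png

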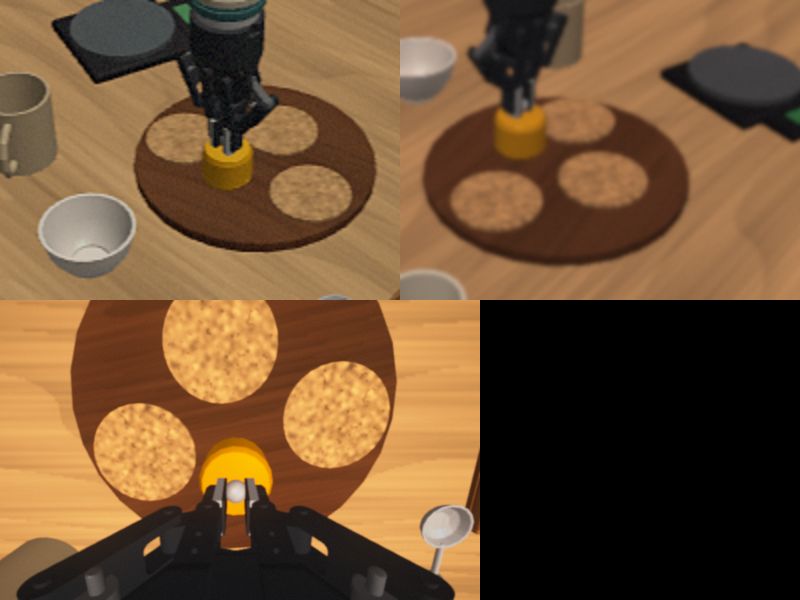

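```bash
python3 - <<'E'
from h import *
h,W,T=cloud('wrist'); s=arm.read_state(); print(s["eef_pos"],s["force"],s["width"],T[:3,3])
for v in range(228,300,6): print(v,[tuple(W[v,u].round(3)) for u in(292,315,338)])
q=np.load('w7.npz'); S=q['W']; hs=cv2.cvtColor(q['f'],cv2.COLOR_RGB2HSV)
for v in range(180,215,3): print(v,[(u,*S[v,u].round(3)) for u in(325,330,334,340)])
E
```

```text
[ 0.5893203  -0.00205528  0.02947889] [-5.02650109  3.85674775 37.80703524] 0.14551364986858442 [ 0.52200559 -0.00423273  0.20296984]
228 [(np.float64(0.576), np.float64(-0.015), np.float64(0.059)), (np.float64(0.576), np.float64(-0.003), np.float64(0.059)), (np.float64(0.576), np.float64(0.009), np.float64(0.059))]
234 [(np.float64(0.578), np.float64(-0.015), np.float64(0.061)), (np.float64(0.578), np.float64(-0.003), np.float64(0.062)), (np.float64(0.579), np.float64(0.009), np.float64(0.06))]
240 [(np.float64(0.579), np.float64(-0.015), np.float64(0.069)), (np.float64(0.578), np.float64(-0.003), np.float64(0.07)), (np.float64(0.578), np.float64(0.008), np.float64(0.07))]
246 [(np.float64(0.578), np.float64(-0.014), np.float64(0.078)), (np.float64(0.58), np.float64(-0.003), np.float64(0.074)), (np.float64(0.578), np.float64(0.008), np.float64(0.077))]
252 [(np.float64(0.578), np.float64(-0.014), np.float64(0.084)), (np.float64(0.581), np.float64(-0.003), np.float64(0.077)), (np.float64(0.578), np.float64(0.007), np.float64(0.083))]
258 [(np.float64(0.578), np.float64(-0.013), np.fl
[... 3660 characters left out ...]
at64(0.609), np.float64(0.011), np.float64(0.042)), (334, np.float64(0.604), np.float64(0.017), np.float64(0.043)), (340, np.float64(0.59), np.float64(0.023), np.float64(0.037))]
210 [(325, np.float64(0.613), np.float64(-0.001), np.float64(0.028)), (330, np.float64(0.611), np.float64(0.012), np.float64(0.035)), (334, np.float64(0.601), np.float64(0.015), np.float64(0.031)), (340, np.float64(0.591), np.float64(0.024), np.float64(0.03))]
213 [(325, np.float64(0.613), np.float64(-0.001), np.float64(0.019)), (330, np.float64(0.611), np.float64(0.012), np.float64(0.026)), (334, np.float64(0.603), np.float64(0.017), np.float64(0.025)), (340, np.float64(0.59), np.float64(0.023), np.float64(0.019))]
```

The fingertips really end about 30 mm short of the reported TCP (tips at z≈0.06 with TCP 0.0295), so they closed on the knob. The pot still stands upright in place. I'll unload, open and rise.

Request:
{"api": "play_rows", "payload": {"commands": "0 0 0 0 0 -0.002 0;0 0 0 0 0 -0.004 0;0 0 0 0 0 -0.004 0;0 0 0 0 0 -0.004 1;0 0 0 0 0 -0.004 1;0 0 0 0 0 -0.004 1;0 0 0 0 0 -0.02 1;0 0 0 0 0 -0.05 1"}}

```text
time_s: 23.55
eef_pos: [0.5816, -0.0041, 0.0713]
eef_rot: [-180.0, -0.4, 180.0]
force: [0.6, -0.2, 0.1]
width: 0.969
grasp_force: 0.0
```

Request:
{"api": "play_rows", "payload": {"commands": "0 0 0 0 0 -0.02 1;0 0 0 0 0 -0.03 1;0 0 0 0 0 -0.03 1;0 0 0 0 0 -0.03 1"}}

```text
time_s: 23.95
eef_pos: [0.5836, -0.0039, 0.1024]
eef_rot: [180.0, -0.1, 180.0]
force: [-0.4, -0.7, 0.0]
width: 0.994
grasp_force: 0.0
```

```bash
python3 - <<'E'
from m import *
f,W,T=cloud('wrist'); K=rays('wrist'); z=W[...,2]
hs=cv2.cvtColor(f,cv2.COLOR_RGB2HSV)
sel=(hs[...,0]>17)&(hs[...,0]<28)&(hs[...,1]>180)&(hs[...,2]>120)
u,v=np.meshgrid(range(640),range(400)); sel&=(abs(u-315)<60)&(v>140)&(v<270)
lid=W[sel&(z>.056)&(z<.065)]; print("lid",cv2.minEnclosingCircle(lid[:,:2].astype(np.float32)),len(lid),np.median(lid[:,2]))
kn=W[(abs(u-315)<40)&(v>140)&(v<260)&(z>.070)&(z<.085)]; print("knob",kn.mean(0),len(kn))
go([.585,-.002,-.008],180)
cork=(hs[...,1]<185)&(z>.0172)&(z<.022)
n,lab,st,_=cv2.connectedComponentsWithStats(cork.astype(np.uint8))
for i in range(1,n):
    if st[i,4]>1500: print("cork",st[i],cv2.minEnclosingCircle(W[lab==i][:,:2].astype(np.float32)))
save('w8.png',f)
E
```

```text
lid ((0.5834460854530334, -0.004137945827096701), 0.02660062164068222) 2754 0.06007695776518086
knob [ 0.58289523 -0.00455195  0.07497226] 329
pos [ 0.5833 -0.004   0.102 ] t 24.05 rot [-0.   -0.13 -0.03] shift [-0.0019  0.002   0.11  ]
cork [ 248   27  107  115 9537] ((0.4846029579639435, -0.01539927814155817), 0.045880354940891266)
cork [ 361  103  102  102 8000] ((0.5419837236404419, 0.083220936357975), 0.04656437039375305)
cork [ 179  142   99   95 7257] ((0.5752342939376831, -0.08477424085140228), 0.045743901282548904)
```

View pics/w8.png

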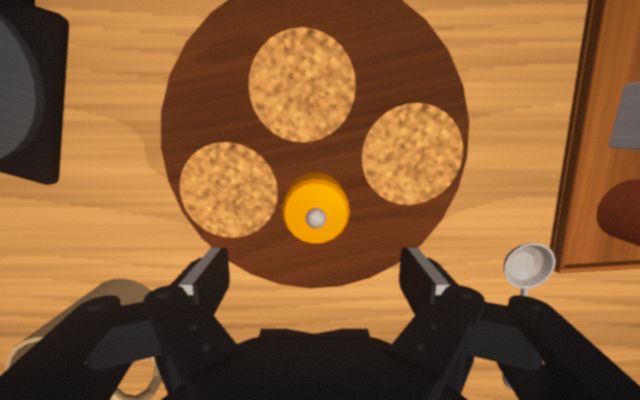

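```bash
python3 - <<'E'
from m import *
S=np.load("scene.npy")
for n,p in dict(mug=[(208,155),(250,155),(250,207),(208,207)],bowl=[(238,215),(290,215),(290,260),(238,260)]).items():
    q=poly(S,p); q=q[(q[:,2]>.03)&(q[:,2]<.095)]; print(n,q.min(0).round(3),q.max(0).round(3))
E
```

```text
mug [ 0.676 -0.255  0.03 ] [ 0.776 -0.16   0.094]
bowl [ 0.724 -0.071  0.03 ] [0.823 0.029 0.059]
```

Request:
{"api": "play_rows", "payload": {"commands": "0 0 0 0 0 0.02 1;0 0 0 0 0 0.04 1;0 0 0 0 0 0.06 1;0 0 0 0 0 0.08 1;0 0 0 0 0 0.08 1;0 0 0 0 0 0.08 1"}}

```text
time_s: 24.65
eef_pos: [0.5837, -0.0042, 0.0227]
eef_rot: [-180.0, -0.1, 180.0]
force: [0.1, -0.3, -0.9]
width: 1.003
grasp_force: 0.0
```

Request:
{"api": "play_rows", "payload": {"commands": "0 0 0 0 0 0.01 1;0 0 0 0 0 0.02 1;0 0 0 0 0 0.028 1;0 0 0 0 0 0.034 1;0 0 0 0 0 0.034 1;0 0 0 0 0 0.034 1"}}

```text
time_s: 25.25
eef_pos: [0.5844, -0.0041, -0.0108]
eef_rot: [-180.0, 0.0, 180.0]
force: [-0.4, 0.1, 0.4]
width: 0.998
grasp_force: 0.0
```

Request:
{"api": "play_rows", "payload": {"commands": "0 0 0 0 0 -0.001 0.9;0 0 0 0 0 -0.001 0.8;0 0 0 0 0 -0.002 0.7;0 0 0 0 0 -0.002 0;0 0 0 0 0 -0.003 0;0 0 0 0 0 -0.003 0;0 0 0 0 0 -0.003 0"}}

```text
time_s: 25.95
eef_pos: [0.5842, -0.004, -0.0077]
eef_rot: [180.0, 0.0, 180.0]
force: [-0.8, 0.2, 1.2]
width: 0.639
grasp_force: 64.0
```

Request:
{"api": "play_rows", "payload": {"commands": "0 0 0 0 0 -0.015 0;0 0 0 0 0 -0.035 0;0 0 0 0 0 -0.055 0;0 0 0 0.008 -0.02 -0.06 0;0 0 0 0.02 -0.055 -0.06 0;0 0 0 0.032 -0.09 -0.06 0;0 0 0 0.044 -0.125 -0.06 0;0 0 0 0.056 -0.16 -0.06 0"}}

```text
time_s: 26.75
eef_pos: [0.5278, -0.1655, 0.0531]
eef_rot: [-180.0, 0.0, 180.0]
force: [0.9, -0.5, -2.9]
width: 0.64
grasp_force: 64.3
```

Request:
{"api": "play_rows", "payload": {"commands": "0 0 0 0.012 -0.035 0 0;0 0 0 0.024 -0.07 0 0;0 0 0 0.036 -0.105 0 0;0 0 0 0.045 -0.13 0.01 0;0 0 0 0.049 -0.139 0.025 0;0 0 0 0.049 -0.139 0.04 0;0 0 0 0.049 -0.139 0.04 0;0 0 0 0.049 -0.139 0.04 0"}}

```text
time_s: 27.55
eef_pos: [0.4798, -0.3003, 0.0116]
eef_rot: [179.9, -0.0, -179.9]
force: [0.6, 0.5, -3.0]
width: 0.636
grasp_force: 64.3
```

```bash
python3 -c "
from h import *
go([.479,-.303,.0033],180)"
```

```text
pos [ 0.4798 -0.3003  0.0116] t 27.55 rot [ 0.13 -0.04  0.13] shift [ 0.0008 -0.0027  0.0083]
```

Request:
{"api": "play_rows", "payload": {"commands": "0 0 0 0 -0.003 0.002 0;0 0 0 0 -0.003 0.004 0;0 0 0 0 -0.003 0.006 0;0 0 0 0 -0.003 0.007 0;0 0 0 0 -0.003 0.007 0;0 0 0 0 -0.003 0.007 0"}}

```text
time_s: 28.15
eef_pos: [0.4793, -0.306, 0.0054]
eef_rot: [-180.0, 0.0, 180.0]
force: [0.0, 0.6, -2.0]
width: 0.636
grasp_force: 64.4
```

Request:
{"api": "play_rows", "payload": {"commands": "0 0 0 0 0 0.0005 0;0 0 0 0 0 0.001 0;0 0 0 0 0 0.001 0"}}

```text
time_s: 28.45
eef_pos: [0.4792, -0.306, 0.0042]
eef_rot: [-180.0, 0.0, 180.0]
force: [-0.5, -0.2, -3.0]
width: 0.641
grasp_force: 64.4
```

Request:
{"api": "play_rows", "payload": {"commands": "0 0 0 0 0 0.0005 0;0 0 0 0 0 0.001 0;0 0 0 0 0 0.001 0"}}

```text
time_s: 28.75
eef_pos: [0.4792, -0.306, 0.0033]
eef_rot: [-180.0, 0.0, 180.0]
force: [-0.7, 0.7, -1.7]
width: 0.634
grasp_force: 64.6
```

Request:
{"api": "play_rows", "payload": {"commands": "0 0 0 0 0 -0.003 0;0 0 0 0 0.0025 -0.003 0;0 0 0 0 0.0025 -0.003 0;0 0 0 0 0.0025 -0.001 0;0 0 0 0 0.0025 0 0;0 0 0 0 0.0025 0.0005 0;0 0 0 0 0.0025 0.0005 0;0 0 0 0 0.0025 0.0005 0"}}

```text
time_s: 29.55
eef_pos: [0.4792, -0.3034, 0.0033]
eef_rot: [180.0, 0.0, 180.0]
force: [-1.6, 1.5, 5.8]
width: 0.639
grasp_force: 65.2
```

Request:
{"api": "play_rows", "payload": {"commands": "0 0 0 0 0 0.0005 0;0 0 0 0 0 0.0005 0;0 0 0 0 0 0.0005 0"}}

```text
time_s: 29.85
eef_pos: [0.4792, -0.3034, 0.0033]
eef_rot: [180.0, 0.0, 180.0]
force: [-2.2, 2.0, 9.8]
width: 0.641
grasp_force: 65.8
```

Request:
{"api": "play_rows", "payload": {"commands": "0 0 0 0 0 -0.0015 0;0 0 0 0 0 -0.0015 0;0 0 0 0 0 -0.0015 1;0 0 0 0 0 -0.0015 1;0 0 0 0 0 -0.0015 1;0 0 0 0 0 -0.04 1;0 0 0 0 0 -0.08 1;0 0 0 0 0 -0.12 1"}}

```text
time_s: 30.65
eef_pos: [0.4789, -0.3035, 0.1234]
eef_rot: [180.0, -0.0, 180.0]
force: [0.7, -0.4, 1.1]
width: 0.999
grasp_force: 0.0
```

Request:
{"api": "play_rows", "payload": {"commands": "0 0 0 0 0.02 -0.04 1;0 0 0 0 0.05 -0.08 1;0 0 0 0 0.09 -0.08 1;0 0 0 0 0.13 -0.08 1;0 0 0 0 0.18 -0.08 1;0 0 0 0 0.23 -0.08 1;0 0 0 -0.01 0.28 -0.08 1;0 0 0 -0.02 0.33 -0.08 1"}}

```text
time_s: 31.45
eef_pos: [0.4989, 0.0264, 0.2027]
eef_rot: [180.0, 0.1, 179.9]
force: [1.3, -0.1, 0.1]
width: 0.997
grasp_force: 0.0
```

Request:
{"api": "play_rows", "payload": {"commands": "0 0 0 0 0.05 0 1;0 0 0 0 0.1 0 1;0 0 0 0 0.15 0 1;0 0 0 -0.005 0.2 0 1;0 0 0 -0.008 0.25 0 1;0 0 0 -0.008 0.27 0 1;0 0 0 -0.008 0.27 0 1;0 0 0 -0.008 0.27 0 1"}}

```text
time_s: 32.25
eef_pos: [0.5069, 0.2939, 0.202]
eef_rot: [-179.9, 0.0, 180.0]
force: [-0.5, -1.5, -0.5]
width: 0.997
grasp_force: 0.0
```

```bash
python3 -c "
from h import *
go([.507,.298,.065],180)
f,W,T=cloud('scene');g,W2,T2=cloud('wrist')
save('c9.png',np.vstack([cv2.resize(f[80:320,220:540],(400,300)),cv2.resize(g,(400,250))]))
z=W2[...,2]
for n,c in dict(tum=(.417,.291),tin=(.507,.298),can=(.597,.304)).items():
    m=(np.hypot(W2[...,0]-c[0],W2[...,1]-c[1])<.05)&(z>.11)&(z<.15)
    print(n,cv2.minAreaRect(W2[m][:,:2].astype(np.float32)),W2[m][:,2].max(),m.sum())
m=(np.hypot(W[...,0]-.479,W[...,1]+.303)<.05)&(W[...,2]>.06)&(W[...,2]<.1)
print('pot',W[m].mean(0),W[m][:,:2].min(0),W[m][:,:2].max(0),np.median(W[m][:,2]))"
```

```text
pos [0.5069 0.2939 0.202 ] t 32.25 rot [-0.07  0.   -0.01] shift [-1.00e-04  4.30e-03  1.37e-01]
tum ((0.4149855971336365, 0.29182103276252747), (0.060286249965429306, 0.06094755232334137), 87.86234283447266) 0.1278992435142614 1651
tin ((0.5074010491371155, 0.2951735258102417), (0.056945350021123886, 0.05744611471891403), 0.3025752007961273) 0.13343961928434328 4010
can ((0.5915828943252563, 0.3033421039581299), (0.0563734732568264, 0.05504912883043289), 52.01114273071289) 0.1374155452486077 2714
pot [ 0.4859881  -0.29703407  0.07127553] [ 0.45546086 -0.32978616] [ 0.50856264 -0.27492239] 0.07079611418132514
```

View pics/c9.png

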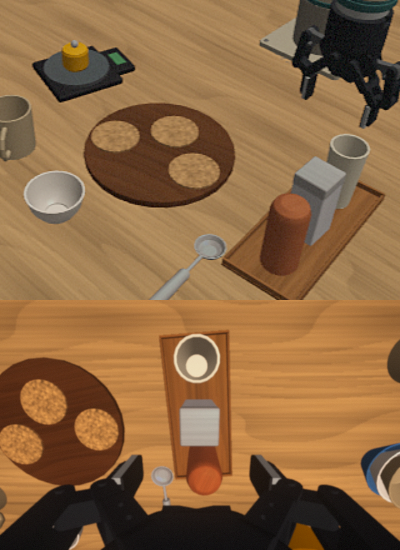

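All three stand on the tray, the pot is centred on the scale. Now regripping the tin, lower this time.

Request:
{"api": "play_rows", "payload": {"commands": "0 0 0 0 0.002 0.02 1;0 0 0 0 0.003 0.05 1;0 0 0 0 0.003 0.08 1;0 0 0 0 0.003 0.11 1;0 0 0 0 0.003 0.13 1;0 0 0 0 0.003 0.137 1;0 0 0 0 0.003 0.137 1;0 0 0 0 0.003 0.137 1"}}

```text
time_s: 33.15
eef_pos: [0.5082, 0.2971, 0.0664]
eef_rot: [180.0, 0.1, 179.9]
force: [-0.3, -0.3, -0.3]
width: 1.002
grasp_force: 0.0
```

Request:
{"api": "play_rows", "payload": {"commands": "0 0 0 0 0 -0.001 0.9;0 0 0 0 0 -0.001 0.8;0 0 0 0 0 -0.002 0.7;0 0 0 0 0 -0.002 0;0 0 0 0 0 -0.003 0;0 0 0 0 0 -0.003 0;0 0 0 0 0 -0.003 0"}}

```text
time_s: 33.85
eef_pos: [0.507, 0.2975, 0.0684]
eef_rot: [-180.0, 0.0, 180.0]
force: [-2.0, 0.6, 1.5]
width: 0.645
grasp_force: 64.4
```

```bash
python3 -c "
from h import *
go([.5752,-.0843,.15],159.6)"
```

```text
pos [0.507  0.2975 0.0684] t 33.85 rot [-1.000e-02  0.000e+00  2.038e+01] shift [-0.0684 -0.3818 -0.0816]
```

Request:
{"api": "play_rows", "payload": {"commands": "0 0 0 0 0 -0.015 0;0 0 0 0 0 -0.035 0;0 0 0 0 0 -0.055 0;0 0 0 -0.005 -0.02 -0.065 0;0 0 3 -0.012 -0.055 -0.065 0;0 0 6 -0.018 -0.095 -0.065 0;0 0 10 -0.025 -0.135 -0.065 0;0 0 14 -0.032 -0.175 -0.065 0"}}

```text
time_s: 34.65
eef_pos: [0.5386, 0.1211, 0.1328]
eef_rot: [-180.0, -0.0, 165.8]
force: [-0.1, 0.3, -3.0]
width: 0.646
grasp_force: 64.5
```

```bash
python3 -c "
from h import *
go([.5752,-.0843,.1],159.6)"
```

```text
pos [0.5386 0.1211 0.1328] t 34.65 rot [-0.03 -0.03  6.24] shift [-0.0858 -0.1902  0.0328]
```

Request:
{"api": "play_rows", "payload": {"commands": "0 0 2 -0.017 -0.035 0 0;0 0 4 -0.034 -0.075 0 0;0 0 6 -0.052 -0.115 0 0;0 0 6 -0.07 -0.155 0 0;0 0 6 -0.083 -0.18 0 0;0 0 6 -0.085 -0.187 0.01 0;0 0 6 -0.085 -0.187 0.02 0;0 0 6 -0.085 -0.187 0.03 0"}}

```text
time_s: 35.45
eef_pos: [0.5753, -0.0775, 0.1018]
eef_rot: [179.9, -0.1, 160.1]
force: [-0.4, 0.2, -3.4]
width: 0.65
grasp_force: 64.6
```

Request:
{"api": "play_rows", "payload": {"commands": "0 0 0 0 0 0 0;0 0 0 0 0 0 0;0 0 0 0 0 0 0"}}

```text
time_s: 35.75
eef_pos: [0.5765, -0.0785, 0.1035]
eef_rot: [180.0, 0.0, 160.1]
force: [0.6, -0.2, -3.0]
width: 0.645
grasp_force: 64.5
```

```bash
python3 -c "
from h import *
go([.5752,-.0843,.0824],159.6)"
```

```text
pos [ 0.5765 -0.0785  0.1035] t 35.75 rot [0.03 0.04 0.46] shift [-0.0007 -0.0059  0.0211]
```

Request:
{"api": "play_rows", "payload": {"commands": "0 0 0.4 -0.0005 -0.003 0.004 0;0 0 0.4 -0.0005 -0.006 0.008 0;0 0 0.4 -0.0005 -0.006 0.012 0;0 0 0.4 -0.0005 -0.006 0.016 0;0 0 0.4 -0.0005 -0.006 0.019 0;0 0 0.4 -0.0005 -0.006 0.02 0;0 0 0.4 -0.0005 -0.006 0.02 0;0 0 0.4 -0.0005 -0.006 0.02 0"}}

```text
time_s: 36.55
eef_pos: [0.5747, -0.0853, 0.0834]
eef_rot: [180.0, 0.0, 159.6]
force: [-0.1, 0.4, -3.5]
width: 0.641
grasp_force: 64.5
```

Request:
{"api": "play_rows", "payload": {"commands": "0 0 0 0 0 0.0005 0;0 0 0 0 0 0.001 0;0 0 0 0 0 0.001 0"}}

```text
time_s: 36.85
eef_pos: [0.5747, -0.0853, 0.0824]
eef_rot: [180.0, 0.0, 159.6]
force: [1.1, -0.1, -1.7]
width: 0.652
grasp_force: 64.6
```

Request:
{"api": "play_rows", "payload": {"commands": "0 0 0 0 0 0.0007 0;0 0 0 0 0 0.0007 1;0 0 0 0 0 0.0007 1;0 0 0 0 0 0.0007 1;0 0 0 0 0 -0.03 1;0 0 0 0 0 -0.06 1;0 0 0 0 0 -0.09 1;0 0 0 0 0 -0.12 1"}}

```text
time_s: 37.65
eef_pos: [0.5744, -0.0853, 0.2035]
eef_rot: [180.0, 0.0, 159.6]
force: [-0.1, 0.5, -0.6]
width: 0.999
grasp_force: 0.0
```

Request:
{"api": "play_rows", "payload": {"commands": "0 0 -5 0.03 0.03 0 1;0 0 -10 0.065 0.065 0 1;0 0 -15 0.1 0.1 0 1;0 0 -20.4 0.135 0.135 0 1;0 0 -20.4 0.165 0.17 0 1;0 0 -20.4 0.2 0.205 0 1;0 0 -20.4 0.235 0.24 0 1;0 0 -20.4 0.265 0.28 0 1"}}

```text
time_s: 38.45
eef_pos: [0.4224, 0.2708, 0.2025]
eef_rot: [-180.0, 0.0, 180.0]
force: [1.5, 0.1, 0.5]
width: 0.999
grasp_force: 0.0
```

Request:
{"api": "play_rows", "payload": {"commands": "0 0 0 0 0 0 1;0 0 0 0 0 0 1"}}

```text
time_s: 38.65
eef_pos: [0.4234, 0.2707, 0.2022]
eef_rot: [-180.0, 0.0, -179.8]
force: [-0.3, 0.0, -0.3]
width: 0.997
grasp_force: 0.0
```

```bash
python3 -c "
from h import *
go([.416,.2912,.063],180)"
```

```text
pos [0.4234 0.2707 0.2022] t 38.65 rot [-0.01  0.02  0.17] shift [0.0074 0.0205 0.1392]
```

Request:
{"api": "play_rows", "payload": {"commands": "0 0 0.1 0.004 0.01 0.01 1;0 0 0.1 0.0075 0.0205 0.02 1;0 0 0.1 0.0075 0.0205 0.05 1;0 0 0.1 0.0075 0.0205 0.08 1;0 0 0.1 0.0075 0.0205 0.11 1;0 0 0.1 0.0075 0.0205 0.134 1;0 0 0.1 0.0075 0.0205 0.134 1;0 0 0.1 0.0075 0.0205 0.134 1"}}

```text
time_s: 39.45
eef_pos: [0.4164, 0.2896, 0.0678]
eef_rot: [-179.9, -0.0, 179.8]
force: [0.6, -0.4, 0.1]
width: 1.0
grasp_force: 0.0
```

Request:
{"api": "play_rows", "payload": {"commands": "0 0 0 0 0 -0.001 0.9;0 0 0 0 0 -0.001 0.8;0 0 0 0 0 -0.002 0.7;0 0 0 0 0 -0.002 0;0 0 0 0 0 -0.003 0;0 0 0 0 0 -0.003 0;0 0 0 0 0 -0.003 0"}}

```text
time_s: 40.15
eef_pos: [0.4168, 0.2903, 0.0717]
eef_rot: [180.0, 0.1, 179.9]
force: [-0.4, 1.1, 4.9]
width: 0.696
grasp_force: 65.8
```

```bash
python3 -c "
from h import *
go([.4850,-.0154,.12],180)"
```

```text
pos [0.4168 0.2903 0.0717] t 40.15 rot [ 0.03  0.06 -0.12] shift [-0.0689 -0.3056 -0.0484]
```

Request:
{"api": "play_rows", "payload": {"commands": "0 0 0 0 0 -0.015 0;0 0 0 0 0 -0.035 0;0 0 0 0 0 -0.05 0;0 0 0 -0.007 -0.03 -0.05 0;0 0 0 -0.014 -0.065 -0.05 0;0 0 0 -0.022 -0.1 -0.05 0;0 0 0 -0.03 -0.135 -0.05 0;0 0 0 -0.038 -0.17 -0.05 0"}}

```text
time_s: 40.95
eef_pos: [0.4533, 0.1182, 0.1206]
eef_rot: [-180.0, -0.1, 179.9]
force: [0.6, -0.4, -3.9]
width: 0.696
grasp_force: 66.4
```

Request:
{"api": "play_rows", "payload": {"commands": "0 0 0 -0.008 -0.035 0 0;0 0 0 -0.016 -0.07 0 0;0 0 0 -0.024 -0.105 0 0;0 0 0 -0.029 -0.125 0 0;0 0 0 -0.031 -0.135 0.01 0;0 0 0 -0.031 -0.135 0.02 0;0 0 0 -0.031 -0.135 0.02 0;0 0 0 -0.031 -0.135 0.02 0"}}

```text
time_s: 41.75
eef_pos: [0.4838, -0.0132, 0.1004]
eef_rot: [180.0, -0.1, -180.0]
force: [0.8, -0.3, -4.0]
width: 0.695
grasp_force: 66.4
```

```bash
python3 -c "
from h import *
go([.4850,-.0154,.0857],180)"
```

```text
pos [ 0.4838 -0.0132  0.1004] t 41.75 rot [ 0.05 -0.12  0.02] shift [-0.0013 -0.0022  0.0147]
```

Request:
{"api": "play_rows", "payload": {"commands": "0 0 0 -0.001 -0.001 0.003 0;0 0 0 -0.001 -0.001 0.006 0;0 0 0 -0.001 -0.001 0.009 0;0 0 0 -0.001 -0.001 0.012 0;0 0 0 -0.001 -0.001 0.0135 0;0 0 0 -0.001 -0.001 0.0135 0;0 0 0 -0.001 -0.001 0.0135 0"}}

```text
time_s: 42.45
eef_pos: [0.4858, -0.0162, 0.0878]
eef_rot: [-180.0, 0.0, 179.9]
force: [-0.7, 0.1, -4.1]
width: 0.693
grasp_force: 66.4
```

Request:
{"api": "play_rows", "payload": {"commands": "0 0 0 0 0 0.0005 0;0 0 0 0 0 0.001 0;0 0 0 0 0 0.001 0"}}

```text
time_s: 42.75
eef_pos: [0.4858, -0.0161, 0.0868]
eef_rot: [-180.0, 0.0, 179.9]
force: [-0.6, 0.8, -3.1]
width: 0.697
grasp_force: 66.4
```

Request:
{"api": "play_rows", "payload": {"commands": "0 0 0 0 0 0.0005 0;0 0 0 0 0 0.001 0;0 0 0 0 0 0.0013 0;0 0 0 0 0 0.0013 0"}}

```text
time_s: 43.15
eef_pos: [0.4861, -0.0161, 0.0857]
eef_rot: [180.0, 0.1, 179.9]
force: [-0.4, 1.4, -0.2]
width: 0.697
grasp_force: 66.8
```

Request:
{"api": "play_rows", "payload": {"commands": "0 0 0 0 0 0.0003 0;0 0 0 0 0 0.0003 1;0 0 0 0 0 0.0003 1;0 0 0 0 0 0.0003 1;0 0 0 0 0 -0.03 1;0 0 0 0 0 -0.06 1;0 0 0 0 0 -0.09 1;0 0 0 0 0 -0.12 1"}}

```text
time_s: 43.95
eef_pos: [0.4855, -0.0162, 0.2066]
eef_rot: [-180.0, 0.0, 179.9]
force: [0.6, 0.5, 0.7]
width: 1.002
grasp_force: 0.0
```

Request:
{"api": "play_rows", "payload": {"commands": "0 0 0 -0.01 0.04 0 1;0 0 0 -0.025 0.085 0 1;0 0 0 -0.04 0.13 0 1;0 0 0 -0.055 0.175 0 1;0 0 0 -0.07 0.22 0 1;0 0 0 -0.09 0.265 0 1;0 0 0 -0.105 0.3 0 1;0 0 0 -0.11 0.318 0 1"}}

```text
time_s: 44.75
eef_pos: [0.5967, 0.3063, 0.2047]
eef_rot: [179.9, 0.0, -179.9]
force: [0.6, -0.5, -0.4]
width: 1.001
grasp_force: 0.0
```

Request:
{"api": "play_rows", "payload": {"commands": "0 0 0 0 0 0 1;0 0 0 0 0 0 1"}}

```text
time_s: 44.95
eef_pos: [0.5961, 0.3007, 0.2049]
eef_rot: [-179.9, -0.0, 179.9]
force: [0.4, 0.3, 0.1]
width: 1.002
grasp_force: 0.0
```

```bash
python3 -c "
from h import *
go([.596,.304,.062],180)"
```

```text
pos [0.5961 0.3007 0.2049] t 44.95 rot [-0.1  -0.04 -0.13] shift [-0.      0.0035  0.1429]
```

Request:
{"api": "play_rows", "payload": {"commands": "0 0 0 0 0.003 0.01 1;0 0 0 0 0.003 0.03 1;0 0 0 0 0.003 0.06 1;0 0 0 0 0.003 0.09 1;0 0 0 0 0.003 0.12 1;0 0 0 0 0.003 0.142 1;0 0 0 0 0.003 0.142 1;0 0 0 0 0.003 0.142 1"}}

```text
time_s: 45.75
eef_pos: [0.5967, 0.3035, 0.0636]
eef_rot: [-180.0, 0.0, 179.8]
force: [0.7, -0.5, 0.9]
width: 0.998
grasp_force: 0.0
```

Request:
{"api": "play_rows", "payload": {"commands": "0 0 0 0 0 -0.001 0.9;0 0 0 0 0 -0.001 0.8;0 0 0 0 0 -0.002 0.7;0 0 0 0 0 -0.002 0;0 0 0 0 0 -0.003 0;0 0 0 0 0 -0.003 0;0 0 0 0 0 -0.003 0"}}

```text
time_s: 46.45
eef_pos: [0.5975, 0.3053, 0.0674]
eef_rot: [179.9, 0.1, 179.9]
force: [1.5, 0.9, 6.1]
width: 0.676
grasp_force: 65.0
```

```bash
python3 -c "
from h import *
go([.5425,.0832,.1],180)"
```

```text
pos [0.5975 0.3053 0.0674] t 46.45 rot [ 0.07  0.14 -0.13] shift [ 0.0545 -0.2222 -0.033 ]
```

Request:
{"api": "play_rows", "payload": {"commands": "0 0 0 0 0 -0.015 0;0 0 0 0 0 -0.035 0;0 0 0 0 0 -0.05 0;0 0 0 0.008 -0.03 -0.05 0;0 0 0 0.016 -0.065 -0.05 0;0 0 0 0.024 -0.1 -0.05 0;0 0 0 0.032 -0.135 -0.05 0;0 0 0 0.04 -0.165 -0.05 0"}}

```text
time_s: 47.25
eef_pos: [0.5552, 0.1373, 0.1168]
eef_rot: [-179.9, -0.0, 179.8]
force: [0.3, -0.1, -2.4]
width: 0.677
grasp_force: 65.2
```

Request:
{"api": "play_rows", "payload": {"commands": "0 0 0 0.007 -0.03 0 0;0 0 0 0.013 -0.05 0 0;0 0 0 0.014 -0.056 0.01 0;0 0 0 0.014 -0.056 0.02 0;0 0 0 0.014 -0.056 0.02 0;0 0 0 0.014 -0.056 0.02 0"}}

```text
time_s: 47.85
eef_pos: [0.5419, 0.0856, 0.0958]
eef_rot: [180.0, -0.0, -180.0]
force: [-0.9, -0.1, -3.7]
width: 0.673
grasp_force: 65.1
```

```bash
python3 -c "
from h import *
go([.5425,.0832,.0814],180)"
```

```text
pos [0.5419 0.0856 0.0958] t 47.85 rot [ 0.04 -0.04  0.  ] shift [-0.0006 -0.0024  0.0144]
```

Request:
{"api": "play_rows", "payload": {"commands": "0 0 0 0 -0.002 0.003 0;0 0 0 0 -0.002 0.006 0;0 0 0 0 -0.002 0.009 0;0 0 0 0 -0.002 0.012 0;0 0 0 0 -0.002 0.0135 0;0 0 0 0 -0.002 0.0135 0;0 0 0 0 -0.002 0.0135 0"}}

```text
time_s: 48.55
eef_pos: [0.5421, 0.0818, 0.083]
eef_rot: [-180.0, 0.0, 179.9]
force: [-0.3, -0.0, -2.1]
width: 0.674
grasp_force: 65.1
```

Request:
{"api": "play_rows", "payload": {"commands": "0 0 0 0 0 0.0005 0;0 0 0 0 0 0.001 0;0 0 0 0 0 0.001 0"}}

```text
time_s: 48.85
eef_pos: [0.542, 0.0818, 0.082]
eef_rot: [-180.0, 0.0, 179.9]
force: [-0.6, -0.0, -2.3]
width: 0.672
grasp_force: 65.1
```

Request:
{"api": "play_rows", "payload": {"commands": "0 0 0 0 0.001 0 0;0 0 0 0 0.001 0.0005 0;0 0 0 0 0.001 0.001 0;0 0 0 0 0.001 0.001 0"}}

```text
time_s: 49.25
eef_pos: [0.5422, 0.083, 0.0814]
eef_rot: [180.0, 0.0, 179.9]
force: [-0.8, 0.6, 2.1]
width: 0.676
grasp_force: 65.6
```

Request:
{"api": "play_rows", "payload": {"commands": "0 0 0 0 0 0 0;0 0 0 0 0 0 1;0 0 0 0 0 0 1;0 0 0 0 0 0 1;0 0 0 0 0 -0.03 1;0 0 0 0 0 -0.06 1;0 0 0 0 0 -0.09 1;0 0 0 0 0 -0.12 1"}}

```text
time_s: 50.05
eef_pos: [0.5419, 0.0826, 0.2021]
eef_rot: [-180.0, 0.0, 179.9]
force: [-0.2, 0.3, -0.4]
width: 0.998
grasp_force: 0.0
```

Request:
{"api": "play_rows", "payload": {"commands": "0 0 0 0.04 -0.02 -0.04 1;0 0 0 0.08 -0.04 -0.08 1;0 0 0 0.11 -0.06 -0.12 1;0 0 0 0.12 -0.08 -0.16 1;0 0 0 0.12 -0.08 -0.2 1;0 0 0 0.12 -0.08 -0.2 1;0 0 0 0.12 -0.08 -0.2 1"}}

```text
time_s: 50.75
eef_pos: [0.4225, 0.0029, 0.4024]
eef_rot: [180.0, 0.3, 179.8]
force: [-0.1, -0.6, -0.6]
width: 1.001
grasp_force: 0.0
```

```bash
python3 - <<'E'
from m import *
f,W,T=cloud('wrist');K=rays('wrist'); z=W[...,2]; g,S,_=cloud('scene')
print(arm.read_state()["eef_pos"])
save('c10.png',np.vstack([cv2.resize(g[80:320,200:540],(510,360)),cv2.resize(f[100:320,120:520],(510,240))]))
for n,c in dict(tum=(.485,-.0154),can=(.5425,.0832),tin=(.575,-.0843)).items():
    m=(np.hypot(W[...,0]-c[0],W[...,1]-c[1])<.05)&(z>.134)&(z<.16)
    print(n,cv2.minAreaRect(W[m][:,:2].astype(np.float32)),circ(W[m][:,:2]) if n=='tum' else W[m].mean(0))
m=(np.hypot(W[...,0]-.479,W[...,1]+.303)<.06)&(z>.06)&(z<.1); print('pot',cv2.minEnclosingCircle(W[m][:,:2].astype(np.float32)),W[m][:,2].max())
m=(np.hypot(W[...,0]-.479,W[...,1]+.303)<.06)&(z>.079)&(z<.1); print('knob',W[m].mean(0))
E
```

```text
[0.42100868 0.00342546 0.39934885]
tum ((0.4829101264476776, -0.015146685764193535), (0.05971432477235794, 0.059353385120630264), 0.11829739809036255) (array([ 0.4829, -0.0156,  0.0285]), 0.0012, 319)
can ((0.5373403429985046, 0.07981324195861816), (0.05554288625717163, 0.05305975675582886), 80.129638671875) [0.53497842 0.07904001 0.14593694]
tin ((0.5746091604232788, -0.08825499564409256), (0.057084374129772186, 0.05773746222257614), 69.32594299316406) [ 0.57183111 -0.08742277  0.14444067]
pot ((0.4784500002861023, -0.30442357063293457), 0.02821389026939869) 0.08921018816334814
knob [ 0.47784139 -0.30302375  0.08517006]
```

View pics/c10.png

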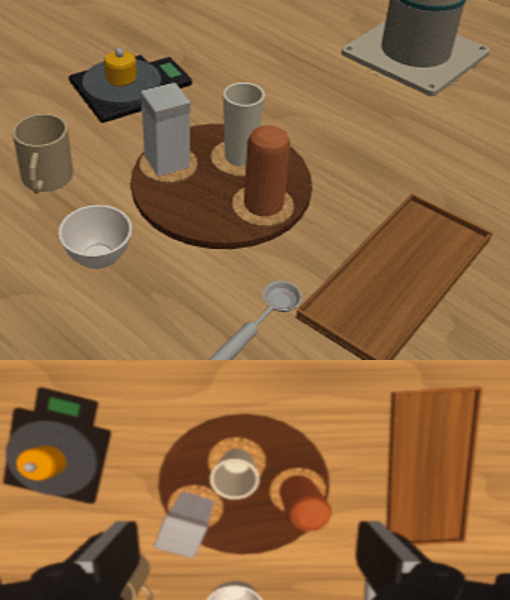

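Everything is back upright on its own coaster, the pot stands in the middle of the scale, and the mug, bowl and spoon are untouched. Handing in.

```bash
python3 -c "
from station import arm
print(arm.sign_off())"
```

```text
the job is handed in; nothing more can be done
None
```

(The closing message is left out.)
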